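# Index the battery tester's tray and load a lamp battery

## Task

Make the battery tester ready: slowly push its sliding tray away from you along the bed, with the red-headed locating pin standing in it, until the pin drops by itself into the hidden blind hole under the tray and locks it. Then load the blue lamp battery into the tray: first lay its flat end down in the V block against the sprung brass contact, with the brass stud end still up on the catch, then press the stud end down until it snaps under the orange catch, and let go. Leave the oil bottle and the grease tin where they stand.

Things in the scene. Friction and masses are not known exactly. Their poses are not given: they have to be found in the camera images.
- tray (a joint): Travel of the sliding tray, m: 0 to 0.085, growing along the tray's +y (roughly away from the robot); starts at 0, about 2.5 N of friction, stays where left. The hidden hole (18 mm wide, 13 mm deep, in the plate under the tray) lies in the path of the pin, 30 to 70 mm of travel from the start. Once the pin has dropped the tray is locked, with 3 mm of play.
- tray_push (a point): Point on the flat black upright outer face (44 mm wide, from 24 mm below to 19 mm above this point) of the tray's catch end, 61 mm above the bench: push here along +y. Axes are the tray's: z up, y the slide direction and from catch to spring contact, x roughly to the robot's right.
- bore_top (a point): Top centre of the blue guide boss on the tray, 57 mm above the bench, on the tray's left (-x) side; the pin stands in its vertical bore. Axes as the tray's.
- pin_head (a point): Top centre of the locating pin's red head (30 mm wide, 14 mm high; steel shank 14 mm thick, 49 mm long; 80 g, loose). 30 mm above bore_top while its tip rides on the plate, 17 mm above it once dropped into the hole.
- tray_seat (a point): Where the centre of the battery's flat end lies once loaded, 61 mm above the bench. Axes as the tray's. The sprung brass plate (26 mm wide, from 19 mm below to 25 mm above this point) faces -y; free, its face stands 1.5 mm on the -y side of this point. Two V blocks carry the battery, 5 to 27 and 78 to 100 mm before this point; between them it is open, flat deck 24 mm below the battery's axis.
- tray_catch (a point): Where the stud's tip lies once loaded, against a stop, 116 mm from tray_seat along -y, 61 mm above the bench. The orange nose of the catch overhangs the stud by 4 mm; its slope, 7 to 19 mm above this point, leans back 35 degrees from upright: a stud pressed down on it drives the catch back and it snaps out over the stud. That takes about 5 to 15 N on top of the battery's stud half.
- catch (a joint): How far the sprung orange catch is pushed back along the tray's -y, m: 0 closed, 0.011 at most; 2.5 N at 0, plus 0.25 N a mm.
- spring_pad (a joint): Compression of the sprung contact, m: 0 free, 0.014 at most; 3 N at 0, plus 0.4 N a mm. About 0.0015 with the battery loaded.
- cell_centre (a point): Grasp point on the axis of the blue lamp battery: a cylinder 34 mm thick and 100 mm long with a 16 mm stud, about 160 g, lying loose on the bench, axis 17 mm up. Its y axis runs along it from stud end to flat end; its x and z axes lie across it and roll with it.
- cell_flat (a point): Centre of the battery's flat steel end, 55 mm from cell_centre along its +y.
- cell_stud (a point): Tip of the battery's brass domed stud (14 mm thick, 16 mm proud of the grey end), 61 mm from cell_centre along its -y.
- tall_bottle (a point): Top of a fixed dark green bottle with a tan stopper, 73 mm wide and 236 mm high, which stands between the battery and the tester's right side: carry the battery over it or round in front of it.
- oil_bottle: Yellow oil bottle with a long red spout, 45 mm wide, 165 mm high, loose bystander to the right of the tester's far end. Origin at the centre of its underside.
- grease_tin: Round grease tin, 73 mm wide, 92 mm high, loose bystander at the right. Origin at the centre of its underside.

How it is judged:
On the way, in this order (a step that is already met when the one before it is completed fails the run):
1. The pin has dropped home in the blind hole (head under 22 mm above the boss), still in its bore (z of pin_head in the frame of bore_top between 0.008 and 0.022 m and x of pin_head in the frame of bore_top between -0.006 and 0.006 m and y of pin_head in the frame of bore_top between -0.006 and 0.006 m), for 0.2 s.
2. The battery's flat end is at the sprung contact (within 14 mm along, 10 mm in height, 7 mm sideways of its seat) while its stud is still over 6 mm above its place (all of step 1 and x of cell_flat in the frame of tray_seat between -0.007 and 0.007 m and z of cell_flat in the frame of tray_seat between -0.01 and 0.01 m and y of cell_flat in the frame of tray_seat between -0.014 and 0.012 m and z of cell_stud in the frame of tray_catch above 0.006 m and x of cell_stud in the frame of tray_catch between -0.02 and 0.02 m), for 0.1 s.
At the end, for the whole second after the job is handed in: Pin home in the hole (head 8 to 22 mm above the boss, within 6 mm of the bore); battery at rest and level in the tray, both ends within 3 mm in height and 4 mm sideways of their places, stud tip within 2 mm along of its place, catch out over it (within 2.5 mm), contact pressed in 0.5 mm (all of step 1 and x of cell_flat in the frame of tray_seat between -0.004 and 0.004 m and z of cell_flat in the frame of tray_seat between -0.003 and 0.003 m and x of cell_stud in the frame of tray_catch between -0.004 and 0.004 m and z of cell_stud in the frame of tray_catch between -0.003 and 0.003 m and y of cell_stud in the frame of tray_catch between -0.002 and 0.0025 m and value of joint spring_pad above 0.0005 m and value of joint catch below 0.0025 m and linear speed of cell below 0.02 m/s); the robot touches nothing.
It fails at once if The oil bottle is shifted by over 40 mm or knocked over (distance of oil_bottle from where it was at the start of the episode above 0.04 m or angle between oil_bottle's own z axis and vertical above 0.5 rad).
It fails at once if The grease tin is shifted by over 40 mm or knocked over (distance of grease_tin from where it was at the start of the episode above 0.04 m or angle between grease_tin's own z axis and vertical above 0.5 rad).
It also fails if it takes over 59 s, if anything falls off the work surface, if the arm or the gripper's body presses on something with over 40 N, if the wrist force passes 120 N, or if a joint passes its speed limit or range.

## Robot

A 6-joint arm with a two-finger parallel gripper is mounted at the origin on a cart in front of the work surface, level with it; the furniture and walls round the work are solid. World frame = base frame: x ahead of the robot, y to its left, z up, the work surface at z = 0. Lengths are in m, angles in rad, forces in N, time in s.
With the tool pointing down it reaches from about 0.2 to 0.875 m from the base axis. Payload 3.4 kg.
Tool frame: the origin (TCP) lies at the very end of the fingers, on their centre line; the grasp point (between the pads) lies 19 mm behind it; z points along the fingers, y is the line along which they close (so a half turn about z gives the same grasp; the last joint's range is limited). The gripper opens to 94 mm and grips with 3 to 60 N. Pads are 16 mm wide; open, the fingers measure 119 mm over their backs; the gripper's body (75 mm by 177 mm) begins 78 mm behind the grasp point.
Start: joints at [-1.333, 0.276, 1.505, -0, 1.361, -0.121], TCP at [0.202, -0.538, 0.205] pointing down, gripper open.
Joint ranges: [-2.89, 2.89], [-0.75, 2.08], [0.22, 2.7], [-1.18, 4.32], [0.11, 2.71], [-2.7, 2.7]. Speed limits (rad/s): [2.57, 2.57, 3.14, 3.14, 3.14, 3.14].

## Interface

Orientations are given as a unit quaternion [w, x, y, z].
In Python, from rig import robot gives the robot as it stands.
- The arm moves only by the tool send_rows, never from a script. Its argument "series" is a list of rows, each a list of 2 entries, a list of its own where there are three numbers: the shift along the tool's x, y, z in m, then the turn, a rotation vector about the tool's x, y, z in degrees. A call has exactly 8 rows; each row shifts and turns the commanded pose from where the row before left it, along the tool's axes as they then stand; what a row does not reach is not made up. A row lasts 1/8 s, in which the tool goes at most 62.5 mm and 10.7 degrees, less where a joint would pass 70% of its speed; a pose out of reach is approached as far as the arm can. A call is refused whole if a number of a shift passes 0.0625 or a number of a turn 10.7, either way. A call with a gripper value outside its range is refused whole. "hand" is the closure, from -1 (fully open) to 1 (shut), set as the call begins (left out, the last holds). The fingers move at their own pace and stop on an object; "newtons" is the grip in N (left out, the last holds). Time passes only in rows, so rows that do not move let the fingers close, or fill a call up. It gives the time, the measured TCP pose, the force, the opening and the grip force at its end, in the units of the state.
- robot.get_state(): the state, without advancing time (a new reading comes with each control period).
- robot.grab_frame(name): name is "scene" or "top" or "wrist"; returns a dict with "pixels" (420x560x3 uint8, blue, green, red), "depth" (420x560 float32, m along the optical axis (not along the pixel's ray), 0 where there is no reading), "intrinsics" (3x3 intrinsics, pixels), "R" (3x3) and "t" (3): a world point X has camera coordinates R X + t; the wrist camera has in their place "hand_eye" (4x4, takes a point from camera to tool coordinates, whose origin is the TCP and whose axes are the flange's). Camera axes: x right, y down, z forward; pixel columns grow to the right and rows downward; lengths in m; the calibration is good to about 2 mm. A picture is of the moment at which its call begins: read the wrist's pose just before it.
- robot.close_job(): hands the job in; it is judged then, once.
The state is a dict: "clock": time; "joint_positions": joint angles; "qvel": joint speeds; "joint_efforts": joint torques, N m; "tool_pos": TCP position; "tool_rot": TCP orientation; "force": force on the tool from outside, world axes, zero at the start; "torque": the same for the moment, N m; "gripper_width": finger opening in m; "finger_force": force on a finger pad.
Only numpy, scipy, OpenCV 4.12 (cv2) and the standard library are available. Lean on these libraries where they do the work, as an engineer would, in place of code of your own. Each camera call takes 0.05 s, during which the arm holds its last target. There are 200 camera calls.

## Working session

There is one attempt and no reset: what is moved stays moved. The work goes in short steps, Python scripts to look and compute and a tool call to move; the robot and the scene stay as the last step left them, time stands still between calls to the robot, and variables do not carry over. Pictures are saved under pics/ and viewed, at most 10 in all, crops included, and the job is handed in when it is done.

Besides the shell and the picture viewer there is one more tool, called as a command line: name --argument value ..., lists and objects as JSON in quotes. send_rows: Moves the arm, as the interface text tells. Its arguments: {"type":"object","properties":{"series":{"type":"array"},"hand":{"type":"number"},"newtons":{"type":"number"}},"required":["series"]}

```bash
ls; mkdir -p pics
cat > h.py <<'E'
import numpy as np,cv2
from rig import robot
from scipy.spatial.transform import Rotation as Ro
def cam(n):
    s=robot.get_state(); f=robot.grab_frame(n)
    K=np.array(f['intrinsics'])
    if n=='wrist':
        q=np.array(s['tool_rot']); T=np.eye(4); T[:3,:3]=Ro.from_quat(q[[1,2,3,0]]).as_matrix(); T[:3,3]=s['tool_pos']
        M=T@np.array(f['hand_eye'])
    else:
        M=np.eye(4); R=np.array(f['R']); M[:3,:3]=R.T; M[:3,3]=-R.T@np.array(f['t'])
    return f['pixels'],f['depth'],K,M
def cloud(d,K,M):
    v,u=np.mgrid[:d.shape[0],:d.shape[1]]
    p=np.stack([(u-K[0,2])/K[0,0]*d,(v-K[1,2])/K[1,1]*d,d],-1)
    return p@M[:3,:3].T+M[:3,3]
E
python3 - <<'E'
from h import *
for n in ['scene','top']:
    i,d,K,M=cam(n); cv2.imwrite(f'pics/{n}0.png',i); np.savez(f'{n}0.npz',i=i,d=d,K=K,M=M); print(n,K[0,0],M.round(3).tolist())
print(robot.get_state())
E
```

```text
pics
scene 419.29660648871067 [[-0.56, -0.403, 0.723, -0.242], [-0.828, 0.262, -0.495, 0.489], [0.01, -0.877, -0.481, 0.665], [0.0, 0.0, 0.0, 1.0]]
top 412.78108606807115 [[-0.021, -0.999, 0.05, 0.439], [-1.0, 0.021, 0.004, -0.017], [-0.005, -0.05, -0.999, 1.046], [0.0, 0.0, 0.0, 1.0]]
{'clock': 0.1, 'joint_positions': array([-1.33300724e+00,  2.76503230e-01,  1.50592957e+00, -2.88729688e-06,
        1.36071029e+00, -1.21006950e-01]), 'qvel': array([ 0.00029631, -0.0005882 , -0.00220037,  0.0003981 ,  0.00038569,
        0.00205153]), 'joint_efforts': array([ 1.51830405e-03, -4.05456197e+01, -2.37780029e+01,  7.02452729e-02,
        2.99486553e-02, -4.96563098e-05]), 'tool_pos': array([ 0.20178653, -0.53792047,  0.20473818]), 'tool_rot': array([-7.73812326e-04,  9.83950938e-01,  1.78437527e-01, -4.66492317e-05]), 'force': array([-1.23812786,  0.27062864,  0.30285951]), 'torque': array([ 0.0149192 , -0.00796357, -0.01845815]), 'finger_force': 0.0, 'gripper_width': 0.09381460640032217}
```

View pics/top0.png

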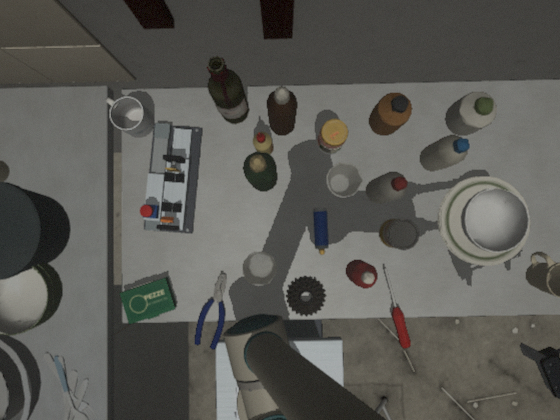

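View pics/scene0.png

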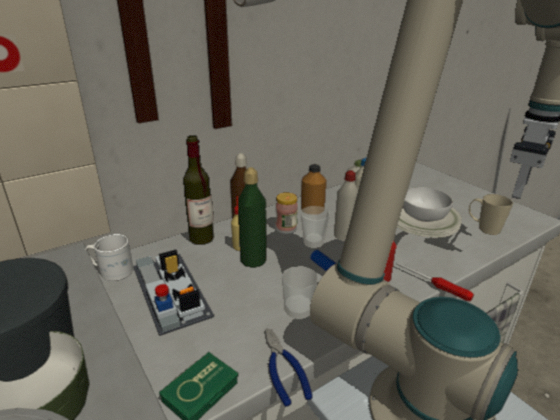

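The top view shows the tester at left (150-200, 122-232) with the red pin at (149,211) and the orange catch near (165,220). The battery is at (320,228) with its stud toward the robot at (321,252). The green bottle stands at (260,170) between them.

Run:
```python
from h import *
z=np.load('top0.npz'); i,d,K,M=[z[k] for k in 'idKM']; P=cloud(d,K,M)
c=cv2.resize(i[115:240,130:215],None,fx=4.6,fy=4.6,interpolation=cv2.INTER_CUBIC); cv2.imwrite('pics/c1.png',cv2.convertScaleAbs(c,alpha=1.6))
hsv=cv2.cvtColor(i,cv2.COLOR_BGR2HSV)
def blob(lo,hi,box,n,zmin):
    m=cv2.inRange(hsv,lo,hi)>0; b=np.zeros_like(m); b[box[1]:box[3],box[0]:box[2]]=1; m&=b&(P[...,2]>zmin)
    q=P[m]; v,u=np.nonzero(m)
    if len(q): print(n,len(q),'px',u.mean().round(1),v.mean().round(1),'med',np.median(q,0).round(4),'min',np.percentile(q,3,0).round(3),'max',np.percentile(q,97,0).round(3))
    return q
blob((0,120,60),(6,255,255),(140,195,160,222),'pin',.07)
blob((8,120,60),(22,255,255),(150,205,180,230),'orange',.04)
blob((100,80,30),(125,255,255),(140,205,165,230),'boss',.03)
q=blob((100,120,30),(125,255,255),(305,200,335,250),'cell',.005)
t=q[q[:,2]>.028]; 
xy=q[:,:2]; w,V=np.linalg.eigh(np.cov((xy-xy.mean(0)).T)); print('axis',V[:,1],'top',t.mean(0),len(t))
blob((8,60,30),(28,255,255),(305,240,335,262),'stud',.003)
print('bottle top', [P[v,u].round(3).tolist() for v,u in ((160,257),(163,258),(170,260))])
# tester height map
for v in range(118,238,4): print(v,' '.join('%3d'%(1000*P[v,u,2]) for u in range(142,206,3)))
print(P[180,173],P[232,190],P[125,190])
```

```text
pin 108 px 145.8 210.4 med [0.4784 0.3007 0.0856] min [0.468 0.287 0.082] max [0.491 0.313 0.089]
orange 55 px 166.6 219.2 med [0.4577 0.255  0.0752] min [0.453 0.243 0.068] max [0.463 0.268 0.08 ]
boss 59 px 154.2 211.4 med [0.4756 0.29   0.0558] min [0.464 0.286 0.051] max [0.493 0.298 0.064]
cell 345 px 320.4 227.5 med [ 0.4309 -0.1101  0.031 ] min [ 0.392 -0.123  0.023] max [ 0.467 -0.097  0.036]
axis [-0.99966274 -0.02596946] top [ 0.42941639 -0.11157365  0.03511763] 290
stud 26 px 321.5 251.2 med [ 0.3718 -0.1123  0.0225] min [ 0.364 -0.118  0.017] max [ 0.377 -0.107  0.025]
bottle top [[0.562, 0.028, 0.27], [0.556, 0.027, 0.269], [0.545, 0.024, 0.257]]
118  89  75  53  33   0   0   0   0   0   0  -1   0   2  -1   0  -1   0  -1   2   0  -1  -1
122  80  65  48  32   5   0  -1  -1  -3  -4  -2  -2   0   0   0  -3   0   0   2  -3   0   1
126  68  51  40  19   6  24  21  21  22  23   6   2   5   0   0   0  -1   1  -1  -2  -3  -1
130  51  34  23   8   8  22  21  20  21  25   5  22  22  23  26  25  19   8  14   7   1   1
134  25  16   3   0   8  23  22  23  23  21   5  25  23  24  23 
[... 1733 characters left out ...]
 45  53  39  37   7   4   2   0  -1  -1   0
214  85  86  86  82  58  48  36  32  36  33  36  38  35  34  36   9   6   8  -1   1   0  -2
218  -1  37  34  35  56  47  34  69  72  69  68  38  35  33  30   6   8   6  -4   0  -5   0
222   1   7  26  23  23  20  21  76  74  74  76  35  39  34  26   4   7   7  -3  -1  -3   1
226   0   5  23  23  25  77  79  78  81  77  77  69  44  34   3   8   7   5   1  -2   0   0
230  -2  -2  21  22  19  24  21   8   5   9  79  71  39  31  10   8   9   0  -3  -4   0   0
234  -4  -1  -1   0  -1   1   2   1  -3   1   1   0   2  -5  -1  -2   0  -2  -2  -2   0  -5
[0.55367483 0.24843648 0.04056141] [0.42522673 0.21519132 0.00853947] [0.69885359 0.21412735 0.00092146]
```

View pics/c1.png

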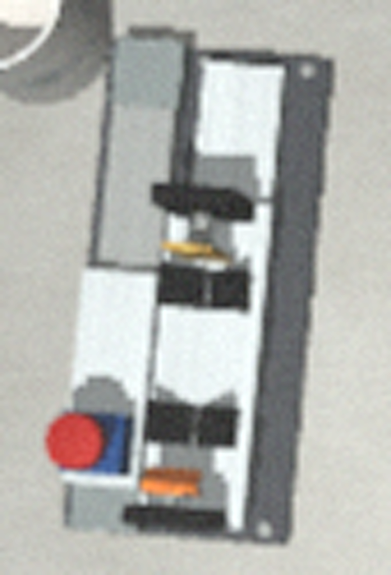

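```bash
cat >> h.py <<'E'
def Rt(yaw,pitch=0): # tool down, tool x at world yaw (deg); pitch>0 turns about tool y
    return Ro.from_euler('z',yaw,degrees=True)*Ro.from_euler('x',180,degrees=True)*Ro.from_euler('y',pitch,degrees=True)
def plan(legs,start=None):
    """legs: (pos, rotation, rows); prints rows in rounded numbers"""
    if start is None:
        s=robot.get_state(); q=np.array(s['tool_rot']); p=np.array(s['tool_pos']); R=Ro.from_quat(q[[1,2,3,0]])
    else: p,R=start
    rows=[]
    for tp,tR,n in legs:
        tp=np.array(tp,float)
        for k in range(n):
            d=(R.inv().apply(tp-p)/(n-k)).round(3); w=(R.inv()*tR).as_rotvec(degrees=True)/(n-k); w=w.round(1)
            p=p+R.apply(d); R=R*Ro.from_rotvec(w,degrees=True)
            rows.append([(d+0.).tolist(),(w+0.).tolist()])
    for j in range(0,len(rows),8): print(str(rows[j:j+8]).replace(' ',''))
    print(len(rows),p.round(4),R.as_matrix()[:,0].round(3))
    return p,R
E
python3 - <<'E'
from h import *
f=robot.grab_frame('wrist'); print(np.array(f['hand_eye']).round(4).tolist(),f['intrinsics'][0][0])
plan([((.33,-.13,.28),Rt(0),8),((.34,.23,.28),Rt(0),8)])
E
```

```text
[[-0.0004, -0.9733, -0.2294, 0.0659], [1.0, -0.0004, -0.0004, -0.0005], [0.0003, -0.2294, 0.9733, -0.1786], [0.0, 0.0, 0.0, 1.0]] 310.1028610988431
[[[0.033,-0.042,-0.009],[0.0,0.0,2.6]],[[0.031,-0.044,-0.009],[0.0,0.0,2.6]],[[0.029,-0.045,-0.009],[0.0,0.0,2.6]],[[0.027,-0.046,-0.01],[0.0,0.0,2.6]],[[0.025,-0.047,-0.009],[0.0,0.0,2.5]],[[0.023,-0.048,-0.01],[0.0,0.0,2.6]],[[0.02,-0.05,-0.009],[0.0,0.0,2.5]],[[0.018,-0.05,-0.01],[-0.1,0.0,2.6]]]
[[[0.001,-0.045,0.0],[0.0,0.0,0.0]],[[0.001,-0.045,0.0],[0.0,0.0,0.0]],[[0.001,-0.045,0.0],[0.0,0.0,0.0]],[[0.001,-0.045,0.0],[0.0,0.0,0.0]],[[0.001,-0.045,0.0],[0.0,0.0,0.0]],[[0.002,-0.045,0.0],[0.0,0.0,0.0]],[[0.001,-0.045,0.0],[0.0,0.0,0.0]],[[0.002,-0.045,0.0],[0.0,0.0,0.0]]]
16 [0.3404 0.2298 0.2802] [ 1.    -0.001 -0.   ]
```

send_rows --series '[[[0.033,-0.042,-0.009],[0,0,2.6]],[[0.031,-0.044,-0.009],[0,0,2.6]],[[0.029,-0.045,-0.009],[0,0,2.6]],[[0.027,-0.046,-0.01],[0,0,2.6]],[[0.025,-0.047,-0.009],[0,0,2.5]],[[0.023,-0.048,-0.01],[0,0,2.6]],[[0.02,-0.05,-0.009],[0,0,2.5]],[[0.018,-0.05,-0.01],[0,0,2.6]]]' --hand 1 --newtons 20

```text
clock: 1.15
tool_pos: [0.3302, -0.1288, 0.2807]
tool_rot: [0.0, 1.0, -0.001, 0.0]
force: [-0.0, 0.0, -0.1]
gripper_width: 0.0172
finger_force: 0.0
```

send_rows --series '[[[0.005,-0.045,0],[0,0,0]],[[0.005,-0.045,0],[0,0,0]],[[0.005,-0.045,0],[0,0,0]],[[0.005,-0.045,0],[0,0,0]],[[0.005,-0.045,0],[0,0,0]],[[0.005,-0.045,0],[0,0,0]],[[0.005,-0.045,0],[0,0,0]],[[0.005,-0.045,0],[0,0,0]]]'

```text
clock: 2.15
tool_pos: [0.3702, 0.2309, 0.2803]
tool_rot: [0.0, 1.0, -0.0, 0.0]
force: [-0.2, -0.5, 0.4]
gripper_width: 0.0004
finger_force: 0.0
```

Run:
```python
from h import *
s=robot.get_state(); print(s['tool_pos'],s['tool_rot'])
i,d,K,M=cam('wrist'); np.savez('w1.npz',i=i,d=d,K=K,M=M); cv2.imwrite('pics/w1.png',cv2.convertScaleAbs(i,alpha=1.5))
P=cloud(d,K,M); z=P[...,2]
# height map, gridded
b=(P[...,0]>.40)&(P[...,0]<.72)&(P[...,1]>.18)&(P[...,1]<.33)
g=np.zeros((32,15))
for x,y,h in P[b]:
    a,c=int((x-.40)/.01),int((.33-y)/.01); g[a,c]=max(g[a,c],h*1000)
print('rows x .40.. step 10mm; cols y .33 down');print(g.astype(int))
```

```text
[0.37021638 0.23090924 0.28029577] [ 2.03362481e-04  9.99999968e-01 -1.39860500e-04  6.31659055e-05]
rows x .40.. step 10mm; cols y .33 down
[[  1   1 384   1   2   1   1 402 402 402 402 402 402   1   1]
 [  1   1   0   1   0   1   0   1   0   2   1   0   1   1   1]
 [  0   0   1   1   6   8   7   8   9   8  11   8   1   1   1]
 [ 25  26  25  26  79  82  80  80  81 458  34   9   1   1   1]
 [ 25  25  26  25  79  81  81  80  81  79  36   8   0   1   0]
 [ 36  37  37  37  38  79  80  80  79  38  37   9   6   0   1]
 [ 42  86  87  87  58  70  75  72  72  37  37   9   7   1   0]
 [  0  88  87  88  86  56  51  41  51  56  38   9   9   1   0]
 [  0  87  89  87  86  56  53  42  51  56  37  10   9   1   0]
 [  0  87  87  86  58  56  54  43  50  56  38   9   8   1   1]
 [  7  38  38  38  38  37  38  37  38  38  39   9   9   1   1]
 [  8  38  38  38  37  38  38  38  39  38  37  10   9   1   0]
 [  7  38  38  37  37  38  37  38  37  38  37   8   8   1   0]
 [  8  37  37  38  38  37  38  38  38  38  38  36   8   0   1]
 [  6  38  38  38  38  38  38  45  45  54  56  36  10   4   1]
 [  9  38  38 
[... 357 characters left out ...]
9   1]
 [  1   7   0   0   0   0   0   0   0   0   0   6   5   6   1]
 [  0   0   0   0   0   0   0   0   0   0   0   0   0   0   0]
 [  0   0   0   0   0   0   0   0   0   0   0   0   0   0   0]
 [  0   0   0   0   0   0   0   0   0   0   0   0   0   0   0]
 [  0   0   0   0   0   0   0   0   0   0   0   0   0   0   0]
 [  0   0   0   0   0   0   0   0   0   0   0   0   0   0   0]
 [  0   0   0   0   0   0   0   0   0   0   0   0   0   0   0]
 [  0   0   0   0   0   0   0   0   0   0   0   0   0   0   0]
 [  0   0   0   0   0   0   0   0   0   0   0   0   0   0   0]
 [  0   0   0   0   0   0   0   0   0   0   0   0   0   0   0]
 [  0   0   0   0   0   0   0   0   0   0   0   0   0   0   0]]
```

View pics/w1.png

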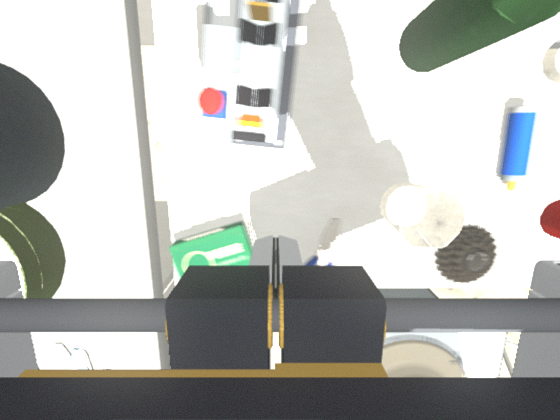

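The wrist view shows the tester near the top: red pin at (211,101), orange catch at (250,121), black catch-end wall at (250,135), battery at (518,145). Next I'll fit the tray's axis and faces from the depth.

```bash
cat >> h.py <<'E'
def fit_tray(P,i,x0=.40):
    P=P.reshape(-1,3); c=cv2.cvtColor(i,cv2.COLOR_BGR2HSV).reshape(-1,3)
    b=(P[:,0]>x0)&(P[:,0]<.75)&(P[:,1]>.17)&(P[:,1]<.34); P=P[b]; c=c[b]
    # right edge of deck
    D=P[(P[:,2]>.033)&(P[:,2]<.042)]; e=[]
    for x in np.arange(x0,.72,.006):
        q=D[(D[:,0]>=x)&(D[:,0]<x+.006)]
        if len(q)>8: e.append((x+.003,np.percentile(q[:,1],1)))
    e=np.array(e); k=np.polyfit(e[:,0],e[:,1],1)
    for _ in range(3):
        r=np.abs(e[:,1]-np.polyval(k,e[:,0])); m=r<max(.0015,np.median(r)*1.5); k=np.polyfit(e[m,0],e[m,1],1)
    yaw=np.arctan(k[0]); a=np.array([np.cos(yaw),np.sin(yaw)]); n=np.array([np.sin(yaw),-np.cos(yaw)])  # tray y, tray x
    print('yaw',np.degrees(yaw).round(2),'edge resid',np.std(e[m,1]-np.polyval(k,e[m,0])).round(4),m.sum())
    s=P[:,:2]@a; t=P[:,:2]@n
    def st(n_,m): print(n_,m.sum(),'s',np.percentile(s[m],[2,50,98]).round(4),'t',np.percentile(t[m],[2,50,98]).round(4),'z',np.percentile(P[m,2],[50,98]).round(4)) if m.sum() else None
    print('deck edge t',np.polyval(k,.5)*n[1]+.5*n[0])
    st('pin',(P[:,2]>.082)&(c[:,1]>120)&((c[:,0]<6)|(c[:,0]>174)))
    sp=np.median(s[(P[:,2]>.07)&(c[:,1]>120)&((c[:,0]<6)|(c[:,0]>174))])
    near=(s<sp)
    st('catchwall',near&(P[:,2]>.074)&(c[:,1]<110)&(P[:,2]<.095)&(t>-.28))
    st('orange',(P[:,2]>.066)&(c[:,1]>140)&(c[:,0]>7)&(c[:,0]<19)&near)
    st('farwall',(s>sp+.04)&(P[:,2]>.07)&(P[:,2]<.1))
    st('brass',(s>sp+.04)&(P[:,2]>.045)&(c[:,1]>110)&(c[:,0]>10)&(c[:,0]<30))
    st('blocks',(P[:,2]>.0535)&(P[:,2]<.06)&(c[:,1]<90)&(t>-.28))
    bl=(P[:,2]>.0535)&(P[:,2]<.06)&(c[:,1]<90)
    h,ed=np.histogram(s[bl],np.arange(x0-.05,.75,.003)); print([(round(ed[j],3),int(h[j])) for j in range(len(h)) if h[j]>5])
    return yaw
E
python3 - <<'E'
from h import *
z=np.load('w1.npz'); i,d,K,M=[z[k] for k in 'idKM']; fit_tray(cloud(d,K,M),i)
z=np.load('top0.npz'); i,d,K,M=[z[k] for k in 'idKM']; fit_tray(cloud(d,K,M),i)
E
```

```text
yaw -5.78 edge resid 0.0004 29
deck edge t -0.2725573301990522
pin 422 s [0.4327 0.4456 0.4572] t [-0.3626 -0.3518 -0.3412] z [0.0862 0.0879]
orange 147 s [0.4227 0.4292 0.4345] t [-0.3152 -0.3049 -0.295 ] z [0.0764 0.08  ]
farwall 226 s [0.5466 0.5474 0.5507] t [-0.3139 -0.3014 -0.2892] z [0.0833 0.0865]
brass 136 s [0.5466 0.5473 0.5497] t [-0.3134 -0.3042 -0.2975] z [0.0828 0.0865]
blocks 15 s [0.4522 0.5257 0.5406] t [-0.2799 -0.2796 -0.2789] z [0.0544 0.0552]
[(np.float64(0.431), 15), (np.float64(0.434), 12), (np.float64(0.437), 9), (np.float64(0.44), 12), (np.float64(0.443), 12), (np.float64(0.446), 13), (np.float64(0.449), 31), (np.float64(0.452), 29), (np.float64(0.455), 36), (np.float64(0.458), 40), (np.float64(0.461), 29), (np.float64(0.464), 21), (np.float64(0.467), 23), (np.float64(0.521), 22), (np.float64(0.524), 22), (np.float64(0.527), 23), (np.float64(0.53), 19), (np.float64(0.533), 23), (np.float64(0.536), 24), (np.float64(0.539), 25), (np.float64(0.542), 8), (np.float64(0.545), 17)]
yaw -5.73 edge resid 0.0006 28
deck edge t -0.2696832554707398
pin 110 s [0.4334 0.4461 0.4589] t [-0.3587 -0.3472 -0.3342] z [0.0856 0.0889]
catchwall 6 s [0.406  0.4094 0.4127] t [-0.2795 -0.2784 -0.2772] z [0.0769 0.0796]
orange 50 s [0.4247 0.4295 0.4348] t [-0.3126 -0.3005 -0.2879] z [0.0752 0.0801]
farwall 312 s [0.5468 0.6346 0.708 ] t [-0.408  -0.3741 -0.2772] z [0.082  0.0913]
brass 20 s [0.5465 0.548  0.5505] t [-0.3079 -0.2983 -0.2868] z [0.084  0.0877]
blocks 24 s [0.4489 0.4961 0.5729] t [-0.2799 -0.2778 -0.2761] z [0.0551 0.0579]
[(np.float64(0.428), 6), (np.float64(0.452), 6), (np.float64(0.455), 6), (np.float64(0.458), 9), (np.float64(0.536), 6), (np.float64(0.569), 8)]
```

Run:
```python
from h import *
z=np.load('w1.npz'); i,d,K,M=[z[k] for k in 'idKM']; P=cloud(d,K,M).reshape(-1,3)
y=np.radians(-5.76); a=np.array([np.cos(y),np.sin(y)]); n=np.array([np.sin(y),-np.cos(y)]); s=P[:,:2]@a; t=P[:,:2]@n
w=(s>.39)&(s<.421)&(P[:,2]>.07)&(P[:,2]<.09)&(t<-.27)&(t>-.335); print('wall s',np.percentile(s[w],[1,5,50,98]),'t',np.percentile(t[w],[1,99]))
for lo,hi in((.45,.468),(.523,.541)):
    m=(s>lo)&(s<hi)&(P[:,2]>.0395)&(P[:,2]<.0535)&(t>-.335)&(t<-.275)
    # V fit: z = z0+k|t-t0|
    from scipy.optimize import least_squares
    r=least_squares(lambda p:p[0]+p[1]*np.abs(t[m]-p[2])-P[m,2],(.04,.7,-.303),loss='soft_l1',f_scale=.002); print('V',r.x)
m=(s>.543)&(s<.55)&(P[:,2]>.055)&(P[:,2]<.1); print('plate t',np.percentile(t[m],[1,50,99]))
T=lambda s,t,z:(*(s*a+t*n),z)
plan([(T(.37,-.304,.15),Rt(-5.8),5),(T(.375,-.304,.048),Rt(-5.8),3)])
```

```text
wall s [0.40586683 0.40638541 0.4110779  0.41919325] t [-0.32314673 -0.28041469]
V [ 0.03886303  0.7268928  -0.30181482]
V [ 0.037579    0.86901225 -0.30145075]
plate t [-0.45767798 -0.29676242 -0.11969486]
[[[0.006,-0.006,0.026],[-0.1,0.0,1.2]],[[0.005,-0.006,0.026],[-0.1,0.0,1.2]],[[0.005,-0.006,0.026],[0.0,0.0,1.2]],[[0.005,-0.006,0.026],[-0.1,0.0,1.2]],[[0.006,-0.006,0.026],[0.0,0.0,1.1]],[[0.002,0.0,0.034],[0.0,0.0,0.0]],[[0.001,0.0,0.034],[0.0,0.0,0.0]],[[0.002,0.0,0.034],[0.0,0.0,0.0]]]
8 [0.404  0.265  0.0481] [ 0.995 -0.1   -0.   ]
```

send_rows --series '[[[0.006,-0.006,0.026],[0,0,1.2]],[[0.005,-0.006,0.026],[0,0,1.2]],[[0.005,-0.006,0.026],[0,0,1.2]],[[0.005,-0.006,0.026],[0,0,1.2]],[[0.006,-0.006,0.026],[0,0,1.1]],[[0.002,0,0.034],[0,0,0]],[[0.001,0,0.034],[0,0,0]],[[0.002,0,0.034],[0,0,0]]]'

```text
clock: 3.2
tool_pos: [0.4035, 0.2574, 0.0473]
tool_rot: [0.0, 0.999, -0.052, -0.0]
force: [1.0, -0.5, -0.9]
gripper_width: 0.0005
finger_force: 0.0
```

send_rows --series '[[[0.003,0,0],[0,0,0]],[[0.003,0,0],[0,0,0]],[[0.003,0,0],[0,0,0]],[[0.003,0,0],[0,0,0]],[[0.003,0,0],[0,0,0]],[[0.003,0,0],[0,0,0]],[[0.003,0,0],[0,0,0]],[[0.003,0,0],[0,0,0]]]'

```text
clock: 4.2
tool_pos: [0.4263, 0.2551, 0.0482]
tool_rot: [0.0, 0.999, -0.052, -0.001]
force: [-3.5, 0.3, 1.2]
gripper_width: 0.0005
finger_force: 1.5
```

```bash
cat >> h.py <<'E'
Y=np.radians(-5.76); A=np.array([np.cos(Y),np.sin(Y)]); N=np.array([np.sin(Y),-np.cos(Y)])
T=lambda s,t,z:(*(s*A+t*N),z)
def chk():
    s=robot.get_state(); i,d,K,M=cam('wrist'); P=cloud(d,K,M).reshape(-1,3); c=cv2.cvtColor(i,cv2.COLOR_BGR2HSV).reshape(-1,3)
    m=(c[:,1]>120)&((c[:,0]<6)|(c[:,0]>174))&(P[:,1]>.2)&(P[:,2]>.05)&(P[:,2]<.1)&(P[:,0]<.65)
    print('clk',s['clock'],'st',s['tool_pos'][:2]@A,s['tool_pos'][:2]@N,s['tool_pos'][2],'F',s['force'].round(1))
    if m.sum()>20: print('pin',m.sum(),'s',np.median(P[m,:2]@A).round(4),'t',np.median(P[m,:2]@N).round(4),'z',np.percentile(P[m,2],[50,95]).round(4))
    return i,d,K,M
E
python3 - <<'E'
from h import *
i,d,K,M=chk(); cv2.imwrite('pics/w2.png',i)
z=np.load('w1.npz'); print((z['M']-M)[:3,3])
P,R=plan([(T(.4,-.302,.048),Rt(-5.76),1)])
E
```

```text
clk 4.2 st 0.39850474280660964 -0.29660350614221037 0.04817842849951532 F [-3.5  0.3  1.2]
pin 3299 s 0.4481 t -0.3481 z [0.0862 0.0873]
[-0.0562182  -0.0173327   0.23231128]
[[[0.001,-0.005,0.0],[0.0,0.1,-0.2]]]
1 [0.4284 0.2599 0.0481] [ 0.995 -0.1   -0.   ]
```

View pics/w2.png

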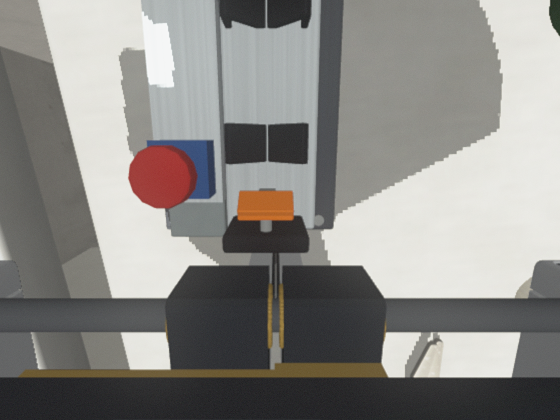

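The view shows the closed fingers touching the black wall at (265,235), with the red pin at (163,177). Contact is made, so I push on.

send_rows --series '[[[0.003,0,0],[0,0,0]],[[0.003,0,0],[0,0,0]],[[0.003,0,0],[0,0,0]],[[0.003,0,0],[0,0,0]],[[0.003,0,0],[0,0,0]],[[0.003,0,0],[0,0,0]],[[0.003,0,0],[0,0,0]],[[0.002,0,0],[0,0,0]]]'

```text
clock: 5.25
tool_pos: [0.4506, 0.2527, 0.0484]
tool_rot: [0.0, 0.999, -0.052, -0.0]
force: [-3.4, -0.2, -1.2]
gripper_width: 0.0007
finger_force: 1.5
```

send_rows --series '[[[0.001,0,0],[0,0,0]],[[0.001,0,0],[0,0,0]],[[0.001,0,0],[0,0,0]],[[0.001,0,0],[0,0,0]],[[0.001,0,0],[0,0,0]],[[0.001,0,0],[0,0,0]],[[0.001,0,0],[0,0,0]],[[0.001,0,0],[0,0,0]]]'

```text
clock: 6.25
tool_pos: [0.4584, 0.252, 0.0484]
tool_rot: [0.0, 0.999, -0.052, 0.0]
force: [-3.1, -1.5, -0.5]
gripper_width: 0.0002
finger_force: 1.5
```

```bash
python3 -c "
from h import *
chk()"
```

```text
clk 6.25 st 0.43083594383068385 -0.29669216558696915 0.04844628670203966 F [-3.1 -1.5 -0.5]
pin 3283 s 0.4803 t -0.348 z [0.0862 0.0873]
```

send_rows --series '[[[0.001,0,0],[0,0,0]],[[0.001,0,0],[0,0,0]],[[0.001,0,0],[0,0,0]],[[0.001,0,0],[0,0,0]],[[0.001,0,0],[0,0,0]],[[0.001,0,0],[0,0,0]],[[0.001,0,0],[0,0,0]],[[0.001,0,0],[0,0,0]]]'

```text
clock: 7.3
tool_pos: [0.4665, 0.2512, 0.0485]
tool_rot: [0.0, 0.999, -0.052, 0.0]
force: [-3.2, -0.7, 0.3]
gripper_width: -0.0003
finger_force: 1.4
```

```bash
python3 -c "
from h import *
chk()"
```

```text
clk 7.3 st 0.4389247974743271 -0.29670946752503213 0.04846046586608707 F [-3.2 -0.7  0.3]
pin 3307 s 0.4915 t -0.3481 z [0.0859 0.0873]
```

send_rows --series '[[[0.001,0,0],[0,0,0]],[[0.001,0,0],[0,0,0]],[[0.001,0,0],[0,0,0]],[[0.001,0,0],[0,0,0]],[[0.001,0,0],[0,0,0]],[[0.001,0,0],[0,0,0]],[[0.001,0,0],[0,0,0]],[[0.001,0,0],[0,0,0]]]'

```text
clock: 8.35
tool_pos: [0.4743, 0.2504, 0.0485]
tool_rot: [-0.0, 0.999, -0.052, -0.0]
force: [-3.3, 0.2, 0.8]
gripper_width: 0.001
finger_force: 1.5
```

```bash
python3 -c "
from h import *
chk()"
```

```text
clk 8.35 st 0.44680544814430107 -0.29671937486951905 0.04845464746817477 F [-3.3  0.2  0.8]
pin 2791 s 0.4986 t -0.3482 z [0.0733 0.0746]
```

The pin has dropped by 13 mm, from z 86 to z 73. I back off and lift for a refined view of the tray.

send_rows --series '[[[-0.02,0,0],[0,0,0]],[[-0.02,0,-0.02],[0,0,0]],[[0,0,-0.04],[0,0,0]],[[0,0,-0.04],[0,0,0]],[[0.01,0,-0.04],[0,0,0]],[[0.02,0,-0.03],[0,0,0]],[[0.02,0,-0.03],[0,0,0]],[[0,0,0],[0,0,0]]]'

```text
clock: 9.4
tool_pos: [0.4864, 0.25, 0.2507]
tool_rot: [-0.001, 0.999, -0.052, 0.003]
force: [-2.0, 0.3, -0.3]
gripper_width: 0.0005
finger_force: 0.0
```

```bash
cat >> h.py <<'E'
from scipy.optimize import least_squares
def refit(P,off=.05):
    P=P.reshape(-1,3); s=P[:,:2]@A; t=P[:,:2]@N; z=P[:,2]
    w=(s>.39+off)&(s<.421+off)&(z>.07)&(z<.09)&(t<-.27)&(t>-.335); print('wall s',np.percentile(s[w],[1,5,50]).round(4),'t',np.percentile(t[w],[1,99]).round(4),'mid',np.percentile(t[w],[1,99]).mean().round(4))
    for lo,hi in((.45,.468),(.523,.541)):
        m=(s>lo+off)&(s<hi+off)&(z>.0395)&(z<.0535)&(t>-.335)&(t<-.275)
        r=least_squares(lambda p:p[0]+p[1]*np.abs(t[m]-p[2])-z[m],(.04,.8,-.3),loss='soft_l1',f_scale=.002); print('V t',r.x.round(4),m.sum())
    m=(s>.53+off)&(s<.575+off)&(z>.06)&(z<.1)&(t>-.33)&(t<-.27); print('plate s',np.percentile(s[m],[1,5,50,95]).round(4),'t',np.percentile(t[m],[2,98]).round(4),'z',z[m].max())
E
python3 - <<'E'
from h import *
i,d,K,M=chk(); np.savez('w3.npz',i=i,d=d,K=K,M=M); P=cloud(d,K,M); fit_tray(P,i,.45); refit(P)
cv2.imwrite('pics/w3.png',cv2.convertScaleAbs(i,alpha=1.3))
# battery
i,d,K,M=cam('top'); P=cloud(d,K,M); refit(P)
E
```

```text
clk 9.4 st 0.4588429293170929 -0.29758808490324856 0.25066937509057696 F [-2.   0.3 -0.3]
pin 493 s 0.4978 t -0.349 z [0.0733 0.0749]
yaw -5.89 edge resid 0.0004 30
deck edge t -0.2734623561740445
pin 3 s [0.5227 0.5227 0.5227] t [-0.2984 -0.2984 -0.2984] z [0.4297 0.4297]
orange 202 s [0.4746 0.4802 0.4842] t [-0.3158 -0.3033 -0.2897] z [0.0764 0.0798]
farwall 1335 s [0.5973 0.6275 0.657 ] t [-0.4046 -0.313  -0.2826] z [0.082 0.09 ]
brass 132 s [0.5971 0.5975 0.5995] t [-0.3136 -0.2996 -0.2908] z [0.0822 0.0863]
[(np.float64(0.463), 26), (np.float64(0.478), 10), (np.float64(0.481), 9), (np.float64(0.499), 24), (np.float64(0.502), 21), (np.float64(0.505), 27), (np.float64(0.508), 47), (np.float64(0.511), 21), (np.float64(0.514), 24), (np.float64(0.517), 18), (np.float64(0.52), 8), (np.float64(0.571), 14), (np.float64(0.574), 22), (np.float64(0.577), 22), (np.float64(0.58), 28), (np.float64(0.583), 24), (np.float64(0.586), 28), (np.float64(0.589), 27), (np.float64(0.592), 10), (np.float64(0.619), 50), (np.float64(0.631), 16), (np.float64(0.634), 14), (np.float64(0.637), 11), (np.float64(0.64), 12), (np.float64(0.643), 11), (np.float64(0.646), 10), (np.float64(0.649), 6), (np.float64(0.652), 8), (np.float64(0.658), 6), (np.float64(0.661), 6)]
wall s [0.4566 0.4568 0.4627] t [-0.323  -0.2805] mid -0.3018
V t [ 0.0385  0.7741 -0.3017] 383
V t [ 0.0374  0.8905 -0.3014] 426
plate s [0.5978 0.5979 0.6203 0.6242] t [-0.3213 -0.281 ] z 0.08733141429150354
wall s [0.4569 0.457  0.4607] t [-0.2869 -0.277 ] mid -0.282
V t [ 0.0407  0.4576 -0.2986] 49
V t [ 0.0395  0.6116 -0.2984] 116
plate s [0.5971 0.5973 0.6195 0.6238] t [-0.3188 -0.2772] z 0.0871003210121527
```

View pics/w3.png

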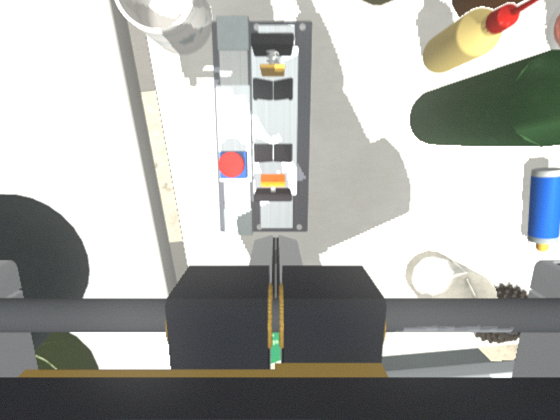

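The picture shows the pin sunk in its boss at (232,163), the tray shifted, and the battery at (545,205) with its stud toward the robot. Next, the battery.

Run:
```python
from h import *
plan([((.38,.15,.26),Rt(-3),3),((.35,-.11,.24),Rt(0.5),5)])
```

```text
[[[-0.031,0.036,-0.004],[0.0,0.0,-1.0]],[[-0.031,0.036,-0.004],[0.0,0.0,-1.0]],[[-0.032,0.036,-0.004],[0.0,0.1,-0.9]],[[-0.003,0.052,0.004],[0.0,0.0,-0.7]],[[-0.004,0.052,0.004],[0.0,0.0,-0.7]],[[-0.005,0.052,0.004],[0.0,0.0,-0.7]],[[-0.005,0.052,0.004],[0.0,0.0,-0.7]],[[-0.006,0.053,0.004],[0.0,0.0,-0.7]]]
8 [ 0.3497 -0.1105  0.2398] [1.    0.008 0.001]
```

send_rows --series '[[[-0.031,0.036,-0.004],[0,0,-1]],[[-0.031,0.036,-0.004],[0,0,-1]],[[-0.032,0.036,-0.004],[0,0,-0.9]],[[-0.003,0.052,0.004],[0,0,-0.7]],[[-0.004,0.052,0.004],[0,0,-0.7]],[[-0.005,0.052,0.004],[0,0,-0.7]],[[-0.005,0.052,0.004],[0,0,-0.7]],[[-0.006,0.053,0.004],[0,0,-0.7]]]' --hand -1

```text
clock: 10.5
tool_pos: [0.3488, -0.1106, 0.2388]
tool_rot: [-0.001, 1.0, 0.005, -0.001]
force: [0.5, 0.4, 0.4]
gripper_width: 0.0772
finger_force: 0.0
```

```bash
cat >> h.py <<'E'
def cell(P,i,box,zmin=.005):
    c=cv2.cvtColor(i,cv2.COLOR_BGR2HSV); m=(c[...,0]>100)&(c[...,0]<125)&(c[...,1]>120)&(P[...,0]>box[0])&(P[...,0]<box[1])&(P[...,1]>box[2])&(P[...,1]<box[3])&(P[...,2]>zmin)
    q=P[m]; top=q[:,2]>np.percentile(q[:,2],95)-.006
    u=np.linalg.svd(q[top]-q[top].mean(0),full_matrices=False)[2][0]; u=u*np.sign(u[0])
    print('top z',np.percentile(q[:,2],95).round(4),'axis',u.round(4),'yaw',np.degrees(np.arctan2(u[1],u[0])).round(2),'mean top',q[top].mean(0).round(4),len(q))
    c0=q[top].mean(0); a=np.array([u[0],u[1]])/np.hypot(*u[:2]); n=np.array([-a[1],a[0]])
    n2=np.abs((P[...,:2]-c0[:2])@n)<.02; m2=n2&(P[...,2]>zmin)&(np.abs((P[...,:2]-c0[:2])@a)<.09)
    l=(P[m2][:,:2]-c0[:2])@a; b=(P[m2][:,2]>.024)
    print('blue lat',np.percentile((q[:,:2]-c0[:2])@n,[1,99]).round(4),'blue along',np.percentile((q[:,:2]-c0[:2])@a,[1,99]).round(4),'all along',np.percentile(l,[.3,99.7]).round(4),'z>24 along',np.percentile(l[b],[.3,99.7]).round(4))
    return c0,a
E
python3 - <<'E'
from h import *
s=robot.get_state(); print(s['tool_pos'],s['tool_rot'])
i,d,K,M=cam('wrist'); P=cloud(d,K,M); cell(P,i,(.33,.52,-.17,-.05))
cv2.imwrite('pics/w4.png',cv2.convertScaleAbs(i,alpha=1.3))
E
```

```text
[ 0.34884972 -0.11064028  0.23877137] [-6.79603847e-04  9.99989228e-01  4.51591999e-03 -8.29252144e-04]
top z 0.0337 axis [ 0.2738 -0.0085 -0.9617] yaw -1.78 mean top [ 0.4291 -0.1124  0.0335] 1396
blue lat [-0.0147  0.0107] blue along [-0.0414  0.0392] all along [-0.0625  0.085 ] z>24 along [-0.0624  0.085 ]
```

View pics/w4.png

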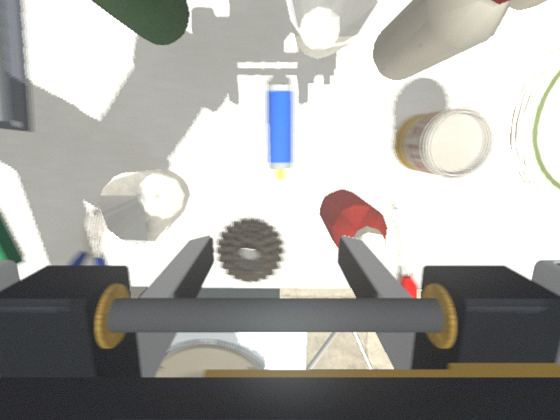

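Run:
```python
from h import *
i,d,K,M=cam('wrist'); P=cloud(d,K,M)
c=cv2.cvtColor(i,cv2.COLOR_BGR2HSV)
def ray(u,v,z):
    r=M[:3,:3]@np.array([(u-K[0,2])/K[0,0],(v-K[1,2])/K[1,1],1]); return (M[:3,3]+r*(z-M[2,3])/r[2]).round(4)
m=((c[...,0]>100)&(c[...,0]<125)&(c[...,1]>120)).astype(np.uint8); m[:, :250]=0; m[:,310:]=0; m[:70]=0; m[190:]=0
pts=np.argwhere(m)[:,::-1].astype(np.float32); r=cv2.minAreaRect(pts); print(r)
box=cv2.boxPoints(r); B=np.array([ray(u,v,.025) for u,v in box]); print(B)
q=P[m>0]; a=np.array([ray(281,r[0][1],.034)]); print(a)
for y in range(76,190,4): 
    row=P[y,272:290]; k=row[:,2]>.008; print(y, (row[k][:,0].mean().round(4),row[k][:,1].mean().round(4),row[k][:,2].max().round(4),k.sum()) if k.any() else '', i[y,280].tolist())
# axis line: median y per x of top pts
t=q[(q[:,2]>.028)&(q[:,2]<.036)]; k=np.polyfit(t[:,0],t[:,1],1); print('y=',k, np.polyval(k,.43), np.degrees(np.arctan(k[0])))
```

```text
((268.5, 124.5), (71.0, 25.0), 90.0)
[[ 0.4701 -0.0947  0.025 ]
 [ 0.4702 -0.1244  0.025 ]
 [ 0.3869 -0.125   0.025 ]
 [ 0.3868 -0.0938  0.025 ]]
[[ 0.4293 -0.1245  0.034 ]]
76  [208, 216, 218]
80  [154, 161, 161]
84 (np.float64(0.4754), np.float64(-0.1196), np.float64(0.0333), np.int64(11)) [149, 151, 148]
88 (np.float64(0.4708), np.float64(-0.1196), np.float64(0.0329), np.int64(11)) [145, 137, 131]
92 (np.float64(0.4663), np.float64(-0.1196), np.float64(0.0328), np.int64(11)) [162, 94, 63]
96 (np.float64(0.4619), np.float64(-0.1197), np.float64(0.0335), np.int64(11)) [164, 97, 65]
100 (np.float64(0.4574), np.float64(-0.1197), np.float64(0.0337), np.int64(11)) [164, 96, 65]
104 (np.float64(0.4529), np.float64(-0.1197), np.float64(0.0324), np.int64(11)) [165, 97, 65]
108 (np.float64(0.4484), np.float64(-0.1197), np.float64(0.0322), np.int64(11)) [163, 95, 66]
112 (np.float64(0.4438), np.float64(-0.1197), np.float64(0.0328), np.int64(11)) [161, 97, 64]
116 (np.float64(0.4393), np.float64(-0.1198), np.float64(0.0323), np.int64(11)) [165, 99, 69]
120 (np.float64(0.4347), np.float64(-0.1
[... 805 characters left out ...]
156 (np.float64(0.392), np.float64(-0.1206), np.float64(0.0328), np.int64(12)) [163, 99, 72]
160 (np.float64(0.3872), np.float64(-0.1206), np.float64(0.0348), np.int64(12)) [154, 131, 119]
164 (np.float64(0.3822), np.float64(-0.1207), np.float64(0.0325), np.int64(12)) [146, 147, 140]
168 (np.float64(0.3766), np.float64(-0.1157), np.float64(0.0236), np.int64(4)) [223, 229, 230]
172 (np.float64(0.3715), np.float64(-0.1157), np.float64(0.0221), np.int64(4)) [221, 227, 228]
176 (np.float64(0.3664), np.float64(-0.115), np.float64(0.0217), np.int64(3)) [222, 227, 229]
180  [219, 225, 226]
184  [220, 226, 226]
188  [221, 227, 227]
y= [ 0.01672759 -0.11754082] -0.11034795445833044 0.9583310709072924
```

Run:
```python
from h import *
s=robot.get_state(); print(s['clock'],s['tool_pos'],s['tool_rot'],s['qvel'].round(3))
plan([((.4235,-.1105,.09),Rt(1),5),((.4235,-.1105,.005),Rt(1),3)])
```

```text
10.6 [ 0.34859892 -0.11378553  0.23845781] [ 3.81996163e-04  9.99998309e-01  4.02170380e-04 -1.75343834e-03] [ 0.091 -0.014  0.005  0.072  0.038  0.072]
[[[0.015,-0.001,0.03],[0.0,0.0,-0.2]],[[0.015,-0.001,0.03],[0.0,0.1,-0.2]],[[0.015,0.0,0.029],[0.0,0.0,-0.2]],[[0.015,0.0,0.03],[0.0,0.1,-0.2]],[[0.015,-0.001,0.029],[0.0,0.0,-0.2]],[[0.0,0.0,0.028],[0.0,0.0,0.0]],[[0.0,0.0,0.029],[0.0,0.0,0.0]],[[0.0,0.0,0.028],[0.0,0.0,0.0]]]
8 [ 0.4233 -0.1104  0.0053] [ 1.     0.018 -0.   ]
```

send_rows --series '[[[0.015,0,0.03],[0,0,-0.2]],[[0.015,0,0.03],[0,0,-0.2]],[[0.015,0,0.03],[0,0,-0.2]],[[0.015,0,0.03],[0,0,0]],[[0.014,0,0.03],[0,0,0]],[[0,0,0],[0,0,0]],[[0,0,0],[0,0,0]],[[0,0,0],[0,0,0]]]'

```text
clock: 11.6
tool_pos: [0.4249, -0.1093, 0.0915]
tool_rot: [0.0, 1.0, 0.009, 0.001]
force: [-0.8, -0.3, 0.1]
gripper_width: 0.0938
finger_force: 0.0
```

Run:
```python
from h import *
s=robot.get_state(); print(s['clock'],s['tool_pos'],s['tool_rot'],s['qvel'].round(3))
i,d,K,M=cam('wrist'); P=cloud(d,K,M)
c=cv2.cvtColor(i,cv2.COLOR_BGR2HSV)
m=((c[...,0]>100)&(c[...,0]<125)&(c[...,1]>120)&(P[...,2]>.01)&(P[...,2]<.04)&(abs(P[...,1]+.11)<.03))
q=P[m]; x,y=q[:,0],q[:,1]; e=[]
for a in np.arange(x.min()+.004,x.max()-.004,.004):
    k=(x>a)&(x<a+.004); e.append((a+.002,(np.percentile(y[k],2)+np.percentile(y[k],98))/2))
e=np.array(e); k=np.polyfit(e[:,0],e[:,1],1); print(np.percentile(x,[.5,99.5]),np.degrees(np.arctan(k[0])),np.polyval(k,.4235),np.median(q[:,2]))
plan([((.4235,np.polyval(k,.4235),.005),Rt(np.degrees(np.arctan(k[0]))),4)])
cv2.imwrite('pics/w5.png',i)
```

```text
11.6 [ 0.42491996 -0.10925783  0.09153337] [3.93857825e-04 9.99956048e-01 9.32900854e-03 8.46602347e-04] [-0.006 -0.002 -0.003  0.001 -0.001 -0.001]
[0.38740948 0.46968892] 1.0061698489916198 -0.11020653151914704 0.0311284993575026
[[[0.0,0.0,0.022],[0.0,0.0,0.0]],[[-0.001,0.0,0.022],[0.0,0.0,0.0]],[[0.0,0.0,0.021],[0.0,-0.1,0.0]],[[-0.001,0.001,0.022],[0.1,0.0,0.1]]]
4 [ 0.4232 -0.1105  0.0046] [1.    0.017 0.   ]
```

send_rows --series '[[[0,0,0.022],[0,0,0]],[[-0.001,0,0.022],[0,0,0]],[[0,0.001,0.021],[0,0,0]],[[0,0,0.021],[0,0,0]],[[0,0,0],[0,0,0]],[[0,0,0],[0,0,0]],[[0,0,0],[0,0,0]],[[0,0,0],[0,0,0]]]'

```text
clock: 12.65
tool_pos: [0.4244, -0.1107, 0.0052]
tool_rot: [0.0, 1.0, 0.009, 0.001]
force: [0.4, 0.4, 0.4]
gripper_width: 0.094
finger_force: 0.0
```

send_rows --series '[[[0,0,0],[0,0,0]],[[0,0,0],[0,0,0]],[[0,0,0],[0,0,0]],[[0,0,0],[0,0,0]],[[0,0,0],[0,0,0]],[[0,0,0],[0,0,0]],[[0,0,0],[0,0,0]],[[0,0,0],[0,0,0]]]' --hand 1 --newtons 30

```text
clock: 13.65
tool_pos: [0.4239, -0.1105, 0.0044]
tool_rot: [0.0, 1.0, 0.009, 0.0]
force: [-0.3, -1.0, -0.4]
gripper_width: 0.0337
finger_force: 30.0
```

```bash
cat >> h.py <<'E'
SEAT=np.array([.5987,-.3015,.061])
def tcp(ds,dz,th,off=(.0006,0,.0124),dt=0,yaw=-5.8):
    """TCP for flat end at seat+(ds along, dz up), stud raised by th deg"""
    R=Rt(yaw,-th); F=np.array(T(SEAT[0]+ds,SEAT[1]+dt,SEAT[2]+dz)); M=R.as_matrix()
    return F-.055*M[:,0]+M@np.array(off),R
E
python3 - <<'E'
from h import *
z=np.load('w3.npz'); P=cloud(z['d'],z['K'],z['M']).reshape(-1,3)
b=(P[:,2]>.12)&(P[:,2]<.3)&(P[:,1]>-.05)&(P[:,1]<.36)&(P[:,0]>.42); print('tall pts',b.sum(),np.percentile(P[b],[1,50,99],axis=0).round(3).tolist())
z=np.load('top0.npz'); P=cloud(z['d'],z['K'],z['M']).reshape(-1,3)
for lo,hi in((.05,.12),(.12,.2),(.2,.35)):
    b=(P[:,2]>lo)&(P[:,2]<hi)&(P[:,1]>.07)&(P[:,1]<.2)&(P[:,0]>.5)&(P[:,0]<.85); print(lo,b.sum(),np.percentile(P[b],[2,50,98],axis=0).round(3).tolist())
R1=Rt(1)
p1,r1=tcp(-.009,.075,16); pA,rA=tcp(-.009,.004,16); pB,_=tcp(-.003,.0005,16); pC,rC=tcp(-.003,.0005,10.5)
for p in(p1,pA,pB,pC): print(p.round(4))
plan([((.38,-.10,.20),R1,5),((.37,.0,.20),R1,3),((.41,.22,.20),Rt(-5.8),4),(p1,r1,4)])
E
```

```text
tall pts 9823 [[0.494, 0.03, 0.121], [0.556, 0.059, 0.185], [0.641, 0.26, 0.296]]
0.05 477 [[0.696, 0.071, 0.052], [0.799, 0.147, 0.091], [0.8, 0.198, 0.119]]
0.12 1054 [[0.697, 0.071, 0.122], [0.799, 0.112, 0.168], [0.8, 0.197, 0.199]]
0.2 3257 [[0.709, 0.072, 0.202], [0.799, 0.111, 0.272], [0.8, 0.195, 0.346]]
[0.5616 0.2464 0.1391]
[0.5616 0.2464 0.0681]
[0.5675 0.2458 0.0646]
[0.5675 0.2458 0.0592]
[[[-0.009,-0.002,-0.039],[0.0,0.0,0.0]],[[-0.009,-0.002,-0.039],[0.0,0.0,0.0]],[[-0.009,-0.002,-0.039],[0.0,0.0,0.0]],[[-0.008,-0.003,-0.039],[0.0,0.0,0.0]],[[-0.009,-0.002,-0.04],[0.0,0.0,0.1]],[[-0.003,-0.033,0.0],[0.0,0.0,0.0]],[[-0.002,-0.034,0.0],[0.0,0.0,0.0]],[[-0.003,-0.033,0.0],[0.0,0.0,0.0]]]
[[[0.011,-0.055,0.0],[0.0,0.0,1.7]],[[0.009,-0.055,0.0],[0.0,0.0,1.7]],[[0.008,-0.056,0.0],[0.0,0.0,1.7]],[[0.006,-0.055,0.0],[0.0,0.0,1.7]],[[0.037,-0.011,0.015],[0.0,-4.0,0.0]],[[0.038,-0.01,0.013],[0.0,-4.0,0.0]],[[0.039,-0.011,0.01],[0.0,-4.0,0.0]],[[0.039,-0.01,0.007],[0.0,-4.0,0.0]]]
16 [0.5615 0.2464 0.1395] [ 0.956 -0.098 -0.276]
```

send_rows --series '[[[-0.009,-0.002,-0.039],[0,0,0]],[[-0.009,-0.002,-0.039],[0,0,0]],[[-0.009,-0.002,-0.039],[0,0,0]],[[-0.009,-0.002,-0.039],[0,0,0]],[[-0.009,-0.002,-0.04],[0,0,0]],[[-0.003,-0.033,0],[0,0,0]],[[-0.003,-0.033,0],[0,0,0]],[[-0.003,-0.033,0],[0,0,0]]]'

```text
clock: 14.65
tool_pos: [0.3672, -0.0015, 0.2003]
tool_rot: [-0.0, 1.0, 0.009, -0.0]
force: [0.1, 0.9, -0.9]
gripper_width: 0.0333
finger_force: 30.0
```

send_rows --series '[[[0.011,-0.055,0],[0,0,1.7]],[[0.009,-0.055,0],[0,0,1.7]],[[0.008,-0.056,0],[0,0,1.7]],[[0.006,-0.055,0],[0,0,1.7]],[[0.018,-0.011,0],[0,-4,0]],[[0.018,-0.01,0],[0,-4,0]],[[0.018,-0.01,0],[0,-4,0]],[[0.018,-0.01,0],[0,-4,0]]]'

```text
clock: 15.65
tool_pos: [0.4833, 0.2517, 0.1925]
tool_rot: [-0.007, 0.989, -0.049, -0.14]
force: [0.1, -0.3, -1.0]
gripper_width: 0.0335
finger_force: 30.0
```

send_rows --series '[[[0.02,0,0],[0,0,0]],[[0.02,0,0],[0,0,0]],[[0.02,0,0],[0,0,0]],[[0,0,0.02],[0,0,0]],[[0,0,0],[0,0,0]],[[0,0,0],[0,0,0]],[[0,0,0],[0,0,0]],[[0,0,0],[0,0,0]]]'

```text
clock: 16.65
tool_pos: [0.5349, 0.2462, 0.1578]
tool_rot: [-0.007, 0.989, -0.05, -0.138]
force: [-0.0, 0.4, -1.0]
gripper_width: 0.0334
finger_force: 30.0
```

Run:
```python
from h import *
s=robot.get_state(); R=Ro.from_quat(s['tool_rot'][[1,2,3,0]]); print(s['clock'],s['tool_pos'],R.as_matrix().round(3).tolist(),s['gripper_width'])
i,d,K,M=cam('wrist'); P=cloud(d,K,M); np.savez('w6.npz',i=i,d=d,K=K,M=M); cv2.imwrite('pics/w6.png',cv2.convertScaleAbs(i,alpha=1.3))
p1,r1=tcp(-.009,.06,16); plan([(p1,r1,4)])
```

```text
16.65 [0.53493027 0.24624908 0.15783935] [[0.957, -0.1, -0.273], [-0.096, -0.995, 0.028], [-0.274, -0.0, -0.962]] 0.033401057084435276
[[[0.009,-0.001,0.006],[0.0,0.0,0.0]],[[0.009,-0.001,0.006],[0.0,0.0,0.0]],[[0.008,0.0,0.007],[0.0,0.0,0.0]],[[0.009,-0.001,0.006],[0.0,-0.1,0.1]]]
4 [0.5618 0.2465 0.1241] [ 0.956 -0.098 -0.276]
```

View pics/w6.png

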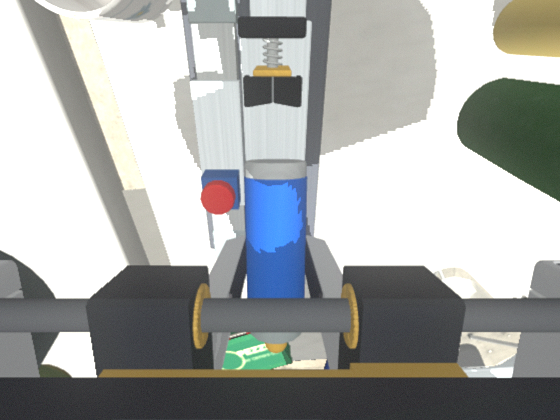

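The view shows the battery gripped, flat end rim at (276,163), with the empty V block at (272,90) and the brass plate at (272,71) straight ahead.

Run:
```python
from h import *
z=np.load('w6.npz'); i,d,K,M=[z[k] for k in 'idKM']; P=cloud(d,K,M); f=robot.grab_frame('wrist'); he=np.array(f['hand_eye'])
C=cloud(d,K,he)
for v in range(158,184,3): print(v,C[v,276].round(4))
for v in (172,185,200,215):
    k=np.abs(C[v,:,2]+.022)<.016; k[:230]=0; k[330:]=0; print(v,'tool y',C[v,k,1].min().round(4),C[v,k,1].max().round(4),'top z',C[v,k,2].min().round(4))
Q=P.reshape(-1,3); s=Q[:,:2]@A; t=Q[:,:2]@N; zz=Q[:,2]
m=(s>.575)&(s<.591)&(zz>.0395)&(zz<.0535)&(t>-.335)&(t<-.275)
r=least_squares(lambda p:p[0]+p[1]*np.abs(t[m]-p[2])-zz[m],(.04,.8,-.3),loss='soft_l1',f_scale=.002); print(r.x,m.sum())
c=cv2.cvtColor(i,cv2.COLOR_BGR2HSV).reshape(-1,3); m=(s>.57)&(s<.62)&(c[:,1]>110)&(c[:,0]>10)&(c[:,0]<30)&(zz>.05); print('brass',np.percentile(s[m],[2,20,50,90]),np.percentile(t[m],[2,98]),zz[m].max(),m.sum())
```

```text
158 [0.0485 0.0002 0.1118]
161 [ 0.0549 -0.0001 -0.0209]
164 [ 0.054  -0.0001 -0.028 ]
167 [ 0.0525 -0.0001 -0.0271]
170 [ 0.0511 -0.0001 -0.0282]
173 [ 0.0496 -0.0001 -0.0272]
176 [ 0.0482 -0.0001 -0.0275]
179 [ 0.0467 -0.0001 -0.0275]
182 [ 0.0453 -0.0001 -0.0283]
172 tool y -0.0165 0.0159 top z -0.0298
185 tool y -0.0174 0.0158 top z -0.0294
200 tool y -0.0169 0.0162 top z -0.0303
215 tool y -0.0171 0.0165 top z -0.0298
[ 0.03713114  0.91402901 -0.3014668 ] 798
brass [0.59843452 0.59921379 0.60098988 0.60191545] [-0.31343803 -0.2894147 ] 0.31145856095113567 355
```

```bash
sed -i 's/SEAT=np.array(\[.5987/SEAT=np.array([.5993/' h.py
python3 - <<'E'
from h import *
p1,r1=tcp(-.009,.05,16); pA,_=tcp(-.009,.004,16); pB,_=tcp(-.003,.0005,16); pC,rC=tcp(-.003,.0005,10.5)
st=plan([(p1,r1,4),(pA,r1,4)])
st=plan([(pB,r1,3),(pC,rC,5)],st)
E
```

```text
[[[0.01,-0.001,0.009],[0.0,0.0,0.0]],[[0.009,-0.001,0.008],[0.0,0.0,0.0]],[[0.01,0.0,0.009],[0.0,0.0,0.0]],[[0.009,-0.001,0.008],[0.0,0.0,0.1]],[[0.003,0.0,0.011],[0.0,0.0,0.0]],[[0.003,0.0,0.011],[0.0,0.0,0.0]],[[0.003,0.0,0.011],[0.0,0.0,0.0]],[[0.004,0.0,0.012],[0.0,0.0,0.0]]]
8 [0.5623 0.2464 0.0676] [ 0.956 -0.098 -0.275]
[[[0.002,0.0,0.0],[0.0,0.0,0.0]],[[0.002,0.0,0.001],[0.0,0.0,0.0]],[[0.003,0.0,0.0],[0.0,0.0,0.0]],[[0.0,0.0,0.001],[0.0,1.1,0.0]],[[0.0,0.0,0.001],[0.0,1.1,0.0]],[[0.0,0.0,0.001],[0.0,1.1,0.0]],[[0.0,0.0,0.001],[0.0,1.1,0.0]],[[0.001,0.0,0.001],[0.0,1.1,0.0]]]
8 [0.5685 0.2458 0.0596] [ 0.978 -0.1   -0.181]
```

send_rows --series '[[[0.01,-0.001,0.009],[0,0,0]],[[0.009,-0.001,0.008],[0,0,0]],[[0.01,0,0.009],[0,0,0]],[[0.009,-0.001,0.008],[0,0,0]],[[0.003,0,0.011],[0,0,0]],[[0.003,0,0.011],[0,0,0]],[[0.003,0,0.011],[0,0,0]],[[0.004,0,0.012],[0,0,0]]]'

```text
clock: 17.75
tool_pos: [0.5619, 0.2464, 0.0666]
tool_rot: [-0.007, 0.989, -0.05, -0.139]
force: [0.4, -0.1, -1.0]
gripper_width: 0.0331
finger_force: 30.0
```

send_rows --series '[[[0,0,0],[0,0,0]],[[0,0,0],[0,0,0]],[[0.001,0,0],[0,0,0]],[[0.002,0,0],[0,0,0]],[[0.002,0,0.001],[0,0,0]],[[0.001,0,0],[0,0,0]],[[0,0,0],[0,0,0]],[[0,0,0],[0,0,0]]]'

```text
clock: 18.75
tool_pos: [0.567, 0.2458, 0.0645]
tool_rot: [-0.007, 0.989, -0.05, -0.14]
force: [-2.5, -0.2, -0.8]
gripper_width: 0.0334
finger_force: 30.0
```

Run:
```python
from h import *
s=robot.get_state(); print(s['tool_pos'],s['force'])
pB,rB=tcp(-.003,.0005,16); pC,rC=tcp(-.003,.0005,10.5); print(pB,pC)
plan([(pB,rB,3),(pC,rC,5)])
```

```text
[0.56699719 0.24582293 0.06449418] [-2.48149367 -0.19149216 -0.83698574]
[0.56812301 0.24576194 0.06457503] [0.56808496 0.24576581 0.05922125]
[[[0.0,0.0,0.0],[0.0,0.0,0.0]],[[0.001,0.0,0.0],[0.0,0.0,0.0]],[[0.0,0.0,0.0],[0.0,0.1,0.1]],[[0.0,0.0,0.001],[0.0,1.1,0.0]],[[0.0,0.0,0.001],[0.0,1.1,0.0]],[[0.0,0.0,0.001],[0.0,1.1,0.0]],[[0.001,0.0,0.001],[0.0,1.1,0.0]],[[0.0,0.0,0.001],[0.0,1.1,0.0]]]
8 [0.5677 0.2457 0.0591] [ 0.978 -0.1   -0.182]
```

send_rows --series '[[[0.001,0,0],[0,0,0]],[[0,0,0.001],[0,1.1,0]],[[0,0,0.001],[0,1.1,0]],[[0,0,0.001],[0,1.1,0]],[[0.001,0,0.001],[0,1.1,0]],[[0,0,0.001],[0,1.1,0]],[[0,0,0],[0,0,0]],[[0,0,0],[0,0,0]]]'

```text
clock: 19.75
tool_pos: [0.5683, 0.2458, 0.0592]
tool_rot: [-0.005, 0.995, -0.05, -0.091]
force: [-2.3, 0.0, -1.2]
gripper_width: 0.0331
finger_force: 30.0
```

Run:
```python
from h import *
s=robot.get_state(); R=Ro.from_quat(s['tool_rot'][[1,2,3,0]]).as_matrix(); p=s['tool_pos']
def rep(x): X=p+R@np.array(x); return (X[:2]@A-SEAT[0],X[:2]@N-SEAT[1],X[2]-.061)
print('F',s['force'],'tau',s['torque'],'flat',np.round(rep((.0548,-.0003,-.012)),4),'stud',np.round(rep((-.0612,-.0003,-.012)),4)+[.116,0,0])
i,d,K,M=cam('wrist'); cv2.imwrite('pics/w7.png',cv2.convertScaleAbs(i,alpha=1.3))
j,_,_,_=cam('scene'); 
c=cv2.resize(j[225:345,110:250],None,fx=4,fy=4,interpolation=cv2.INTER_CUBIC); cv2.imwrite('pics/s7.png',cv2.convertScaleAbs(c,alpha=1.3))
```

```text
F [-2.34337273  0.01976563 -1.16778081] tau [ 0.03070543  0.44173024 -0.0234465 ] flat [-0.0025 -0.0004  0.    ] stud [-0.0005 -0.0004  0.0212]
```

View pics/s7.png

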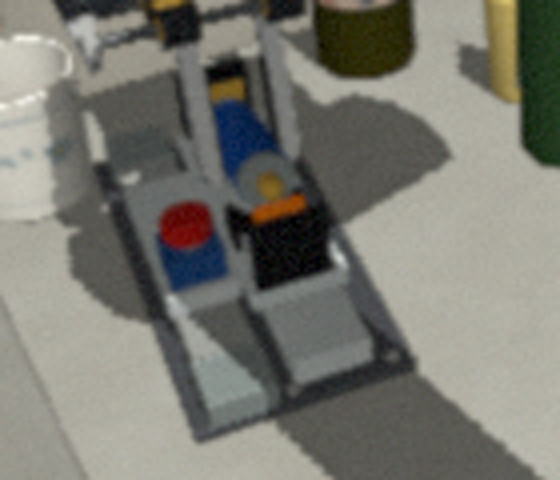

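The scene view shows the battery tilted, stud resting just above the orange catch at (270,190), and flat end at the contact. I lower it slightly onto the slope, then release.

send_rows --series '[[[0,0,0.001],[0,0.7,0]],[[0,0,0],[0,0.7,0]],[[0,0,0],[0,0,0]],[[0,0,0],[0,0,0]],[[0,0,0],[0,0,0]],[[0,0,0],[0,0,0]],[[0,0,0],[0,0,0]],[[0,0,0],[0,0,0]]]'

```text
clock: 20.85
tool_pos: [0.5682, 0.2458, 0.0582]
tool_rot: [-0.004, 0.996, -0.05, -0.079]
force: [-1.9, 0.1, -2.0]
gripper_width: 0.033
finger_force: 30.0
```

send_rows --series '[[[0,0,0],[0,0,0]],[[0,0,0],[0,0,0]],[[0,0,0],[0,0,0]],[[0,0,0],[0,0,0]],[[0,0,0],[0,0,0]],[[0,0,0],[0,0,0]],[[0,0,0],[0,0,0]],[[0,0,0],[0,0,0]]]' --hand -0.25

```text
clock: 21.85
tool_pos: [0.5681, 0.2458, 0.0582]
tool_rot: [-0.004, 0.996, -0.05, -0.079]
force: [-0.4, -0.8, -0.1]
gripper_width: 0.0586
finger_force: 0.0
```

Run:
```python
from h import *
s=robot.get_state(); print(s['tool_pos'],s['force'],s['clock'])
i,d,K,M=cam('wrist'); P=cloud(d,K,M).reshape(-1,3); c=cv2.cvtColor(i,cv2.COLOR_BGR2HSV).reshape(-1,3)
u=P[:,:2]@A; t=P[:,:2]@N; m=(c[:,0]>100)&(c[:,0]<125)&(c[:,1]>120)&(abs(t+.3015)<.004)&(P[:,2]>.065)&(P[:,2]<.125)
k=np.polyfit(u[m],P[m,2],1); print('n',m.sum(),'slope deg',np.degrees(np.arctan(k[0])),'top z at flat',np.polyval(k,SEAT[0]),'at stud',np.polyval(k,SEAT[0]-.116),u[m].min(),u[m].max())
# retreat straight up along tool axis, then level over the stud half
R=Ro.from_quat(s['tool_rot'][[1,2,3,0]]); q=s['tool_pos']-R.apply([0,0,.07])
press=T(SEAT[0]-.088,SEAT[1],.135)
plan([(q,R,3),(press,Rt(-5.8),5)])
```

```text
[0.56805885 0.24577819 0.05820501] [-0.38709499 -0.79507181 -0.08970518] 21.85
n 1849 slope deg -9.469190094593403 top z at flat 0.07612997321299993 at stud 0.09547759766982898 0.5274722430525911 0.5910966607906353
[[[0.0,0.0,-0.023],[0.0,0.0,0.0]],[[0.0,0.0,-0.024],[0.0,0.0,0.0]],[[0.0,0.0,-0.023],[0.0,0.0,0.0]],[[-0.008,0.0,0.0],[0.0,1.8,0.0]],[[-0.008,0.0,-0.001],[0.0,1.8,0.0]],[[-0.008,0.0,-0.001],[0.0,1.8,0.0]],[[-0.008,0.0,-0.001],[0.0,1.8,0.0]],[[-0.009,0.0,-0.001],[0.0,1.9,0.1]]]
8 [0.5388 0.2487 0.1352] [ 0.995 -0.102  0.   ]
```

send_rows --series '[[[0,0,-0.023],[0,0,0]],[[0,0,-0.024],[0,0,0]],[[0,0,-0.023],[0,0,0]],[[-0.008,0,0],[0,1.8,0]],[[-0.008,0,-0.001],[0,1.8,0]],[[-0.008,0,-0.001],[0,1.8,0]],[[-0.008,0,-0.001],[0,1.8,0]],[[-0.009,0,-0.001],[0,1.9,0]]]'

```text
clock: 22.9
tool_pos: [0.5386, 0.2487, 0.1353]
tool_rot: [-0.0, 0.999, -0.05, 0.001]
force: [-0.6, 0.5, 0.5]
gripper_width: 0.059
finger_force: 0.0
```

send_rows --series '[[[0,0,0],[0,0,0]],[[0,0,0],[0,0,0]],[[0,0,0],[0,0,0]],[[0,0,0.01],[0,0,0]],[[0,0,0.01],[0,0,0]],[[0,0,0.01],[0,0,0]],[[0,0,0.005],[0,0,0]],[[0,0,0],[0,0,0]]]' --hand 1 --newtons 20

```text
clock: 23.9
tool_pos: [0.5385, 0.2486, 0.0996]
tool_rot: [0.0, 0.999, -0.05, -0.001]
force: [-0.6, -0.4, 0.5]
gripper_width: 0.0007
finger_force: 0.0
```

```bash
cat >> h.py <<'E'
def top():
    s=robot.get_state(); p=s['tool_pos']; print(s['clock'],'tcp rel',p[:2]@A-SEAT[0],p[:2]@N-SEAT[1],p[2],s['force'].round(1))
    i,d,K,M=cam('wrist'); P=cloud(d,K,M).reshape(-1,3); c=cv2.cvtColor(i,cv2.COLOR_BGR2HSV).reshape(-1,3)
    u=P[:,:2]@A; t=P[:,:2]@N; m=(c[:,0]>100)&(c[:,0]<125)&(c[:,1]>120)&(abs(t+.3015)<.004)&(P[:,2]>.065)&(P[:,2]<.125)
    k=np.polyfit(u[m],P[m,2],1); print('n',m.sum(),'slope deg',np.degrees(np.arctan(k[0])),'top z at flat',np.polyval(k,SEAT[0]),'at stud',np.polyval(k,SEAT[0]-.116),u[m].min()-SEAT[0],u[m].max()-SEAT[0])
    return i,P,c,u,t
E
python3 -c "
from h import *
top()"
```

```text
23.9 tcp rel -0.08845354762085877 7.261216058829234e-05 0.09955947219600214 [-0.6 -0.4  0.5]
n 1570 slope deg -10.52681739753218 top z at flat 0.07551559032982692 at stud 0.09707108346665216 -0.08300831150346943 -0.009064378976775367
```

Press down slowly.

send_rows --series '[[[0,0,0.003],[0,0,0]],[[0,0,0.003],[0,0,0]],[[0,0,0.003],[0,0,0]],[[0,0,0.002],[0,0,0]],[[0,0,0.002],[0,0,0]],[[0,0,0.002],[0,0,0]],[[0,0,0.001],[0,0,0]],[[0,0,0.001],[0,0,0]]]'

```text
clock: 24.95
tool_pos: [0.5388, 0.2485, 0.0827]
tool_rot: [0.0, 0.999, -0.05, -0.0]
force: [0.2, 0.7, 1.2]
gripper_width: 0.0006
finger_force: 0.0
```

```bash
python3 -c "
from h import *
top()"
```

```text
24.95 tcp rel -0.08817626477119211 0.00013561199770256716 0.08267635158686809 [0.2 0.7 1.2]
n 1654 slope deg -0.8584237466671639 top z at flat 0.07647902398772836 at stud 0.07821710324629189 -0.08148545502001725 -0.008206317509546812
```

send_rows --series '[[[0,0,0.001],[0,0,0]],[[0,0,0.001],[0,0,0]],[[0,0,0.001],[0,0,0]],[[0,0,0.001],[0,0,0]],[[0,0,0.001],[0,0,0]],[[0,0,0.001],[0,0,0]],[[0,0,0.001],[0,0,0]],[[0,0,0],[0,0,0]]]'

```text
clock: 26.0
tool_pos: [0.5389, 0.2488, 0.078]
tool_rot: [-0.0, 0.999, -0.05, 0.0]
force: [-2.4, -0.9, 9.8]
gripper_width: 0.0007
finger_force: 5.0
```

send_rows --series '[[[0,0,-0.02],[0,0,0]],[[0,0,-0.03],[0,0,0]],[[0,0,-0.03],[0,0,0]],[[-0.02,0,-0.03],[0,0,0]],[[-0.02,0,-0.03],[0,0,0]],[[0,0,0],[0,0,0]],[[0,0,0],[0,0,0]],[[0,0,0],[0,0,0]]]'

```text
clock: 27.0
tool_pos: [0.4989, 0.2524, 0.2144]
tool_rot: [0.001, 0.999, -0.05, -0.001]
force: [-0.1, -0.5, 0.4]
gripper_width: 0.0003
finger_force: 0.0
```

Run:
```python
from h import *
i,P,c,u,t=top(); z=P[:,2]; cv2.imwrite('pics/w8.png',cv2.convertScaleAbs(i[:260,120:420],alpha=1.3))
m=(z>.066)&(z<.1)&(c[:,1]>140)&(c[:,0]>7)&(c[:,0]<19)&(u<.52)&(abs(t+.3015)<.03); print('orange rel catch',np.percentile(u[m],[2,50,98])-SEAT[0]+.116,np.percentile(z[m],[5,95]))
i2=i.copy(); cv2.imwrite('pics/w8.png',cv2.resize(cv2.convertScaleAbs(i[:260,120:420],alpha=1.3),None,fx=2,fy=2))
chk()
```

```text
27.0 tcp rel -0.12821491024905907 0.0003472946825108236 0.2143940632140307 [-0.1 -0.5  0.4]
n 715 slope deg -0.22399812361940583 top z at flat 0.07680236227925936 at stud 0.0772558671437042 -0.09083614027631415 -0.008348598202582491
orange rel catch [-0.00552803 -0.00062766  0.00426658] [0.06881832 0.07920564]
clk 27.05 st 0.4711513589057662 -0.30115889342762847 0.21447954804432545 F [-0.6  0.6  0.1]
pin 605 s 0.5 t -0.3494 z [0.0733 0.0747]
```

View pics/w8.png

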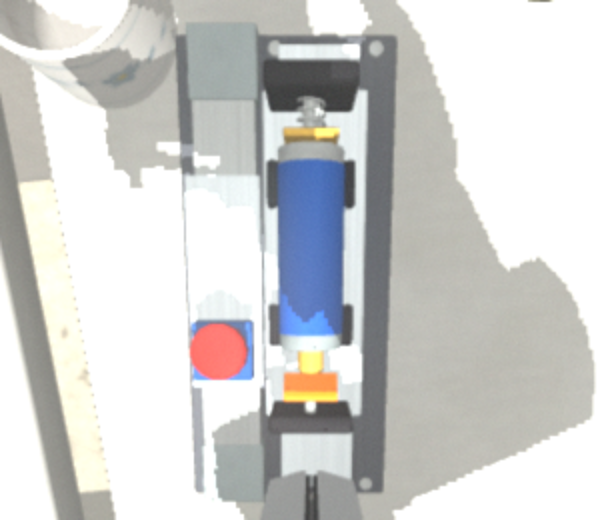

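The picture shows the battery level in both V blocks: flat end against the brass plate at (312,133), stud under the orange catch at (311,385), catch out to +4 mm, and pin still home at (220,352).

```bash
python3 -c "
from h import *
print(robot.close_job())"
```

```text
the job is handed in; nothing more can be done
None
```

The job is handed in at about 27 s of the 59 s allowed: the pin dropped home and locked the tray, the battery is level with its stud snapped under the catch, and I never moved near the oil bottle or grease tin; the hand-in returned no verdict.

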